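# Snap the dibber into its spring clips

### The job

Take the pointed dibber (of the three round wooden tools in the notched rest, the one of middle thickness with a pointed steel tip and a knob) and press it down into the pair of steel spring clips on the floating plate, roughly centred over the two, until both clips have snapped round its shaft and it sits fully home; then let go. The plate gives way on soft springs as you push: press only as hard as the clips need and never squash the plate nearly down onto its base. Leave the other two tools lying in the rest.

Things in the scene. Friction and masses are not known exactly. Their poses are not given: they have to be found in the camera images.
- dibber_mid (a point): The dibber: round wooden shaft 18 mm in diameter, straight over 175 mm, a pointed steel cone at one end and a 27 mm knob at the other; 240 mm long, about 90 g. The point is on the shaft's axis half-way along, x along the shaft towards the steel tip. It starts lying level in a V notch of the rest, its axis 51 mm above the bench.
- rest: Wooden tool rest, fixed: two notched boards 75 mm either side of its origin (centre of its underside) along its x, 235 mm wide, 58 mm high, free between them. Its three V notches are 85 mm apart along its y and hold dibber, cane and tamper, in any order, lying along its x.
- cane_mid (a point): The thin cane in the rest, 10 mm in diameter, 250 mm long, 45 mm above the bench; to be left where it is. The point is on its axis half-way along, x along it.
- tamper_mid (a point): The thick plain wooden tamper in the rest, 26 mm in diameter, about 225 mm long, 56 mm above the bench; to be left where it is. The point is on its axis half-way along, x along it.
- clip_seat (a point): Where the middle of the dibber's axis lies when home: mid-way between the two clips, 82 mm above the bench while the plate is not pushed down (it moves with the plate). x is the line of the two clips, z up. The shaft first bears on the spring fingers with its axis 14 mm above this point. Between the clips nothing stands higher than 34 mm below it. The dibber may lie either way round.
- carrier: Clip carrier, fixed: a dark base plate 190 x 110 x 12 mm (origin: centre of its underside), over it the floating plate. Clips stand 50 mm either side along x, each 16 mm wide: two steel fingers with inward beads 13 mm apart, 6.5 mm above the home height, flared tops reaching 19 mm above it and 42 mm apart, and a black seat between them.
- clip_plate (a joint): How far the floating plate (180 x 100 mm, top 48 mm above the bench) is pushed down, m: 0 at rest, stop at 0.025, squashed beyond 0.022 (21 N). Springs: 2 N at first and 0.9 N per mm. Passing both pairs of fingers takes 12 to 18 N in all, by friction, so the plate sinks far before they give; then the force drops by over 5 N at once and the plate springs up round the shaft.
Mind the look-alikes: they are no part of the job. What is shaped like the carrier but yellow is not meant.

How it is judged (in metres and radians):
At the end, for the whole second after the job is handed in: The dibber lies in both clips, its axis within 3 mm of the seated height, 4 mm sideways, 3 degrees of the clips' line, and its middle within 20 mm of the middle between the clips; the plate has come back up (within 3 mm), and the cane and the tamper lie within 30 mm of where they started (x of dibber_mid in the frame of clip_seat between -0.02 and 0.02 m and y of dibber_mid in the frame of clip_seat between -0.004 and 0.004 m and z of dibber_mid in the frame of clip_seat between -0.004 and 0.003 m and angle between the x axis of dibber_mid and the x axis of clip_seat, either way round below 0.05 rad and value of joint clip_plate below 0.003 m and distance of each of cane_mid, tamper_mid from where it was at the start of the episode below 0.03 m); the robot touches nothing.
It fails at once if the floating plate is squashed down by more than 22 mm (about 21 N) (value of joint clip_plate above 0.022 m).
It fails at once if the cane is moved by more than 30 mm (distance of cane_mid from where it was at the start of the episode above 0.03 m).
It fails at once if the tamper is moved by more than 30 mm (distance of tamper_mid from where it was at the start of the episode above 0.03 m).
It also fails if it takes over 58 s, if anything falls off the work surface, if the arm or the gripper's body presses on something with over 40 N, if the wrist force passes 120 N, or if a joint passes its speed limit or range.

### The arm

A 6-joint arm with a two-finger parallel gripper is mounted at the origin on the work surface. World frame = base frame: x ahead of the robot, y to its left, z up, the work surface at z = 0. Lengths are in m, angles in degrees, forces in N, time in s.
With the tool pointing down it reaches from about 0.375 to 0.9 m from the base axis. Payload 3.1 kg.
Tool frame: the origin (TCP) lies at the very end of the fingers, on their centre line; the grasp point (between the pads) lies 19 mm behind it (grip_point_offset is the distance from the TCP to the grasp point, in m); y points along the fingers, x is the direction in which the jaws open and shut, and the axes are right-handed (so a half turn about y gives the same grasp; the last joint's range is limited). The gripper opens to 87 mm and grips with 3 to 60 N. Pads are 19 mm wide; open, the fingers measure 117 mm over their backs; the gripper's body (75 mm by 190 mm) begins 51 mm behind the grasp point.
Start: joints at [57.095, 30.224, 82.088, -0, 67.689, -10.227], TCP at [0.241, 0.577, 0.223] pointing down, gripper open.
Joint ranges: [-176.69, 176.69], [-43.24, 126.21], [12.49, 139.97], [-82, 262], [0, 151.66], [-163.58, 163.58]. Speed limits (degrees/s): [159.86, 159.86, 180, 180, 180, 180].

### API

Orientations are given as a 3x3 rotation matrix whose columns are the frame's x, y, z axes.
In Python, from rig import * gives the robot as it stands.
- The arm moves only by the tool send_rows, never from a script. Its argument "moves" is text: rows parted by semicolons, each of 5 numbers parted by spaces: the finger opening in mm, from 0 to 87, then the shift along the tool's x, y, z in mm, then the turn about the tool's y in degrees. In form: fingers dx dy dz yaw; .... A call has 1 to 20 rows; each row shifts and turns the commanded pose from where the row before left it, along the tool's axes as they then stand; what a row does not reach is not made up. A row lasts 1/12 s, in which the tool goes at most 41.7 mm and 7.16 degrees, less where a joint would pass 70% of its speed; a pose out of reach is approached as far as the arm can. A call is refused whole if a number of a shift passes 41.7 or a number of a turn 7.16, either way. A call with a gripper value outside its range is refused whole. The fingers move at their own pace and stop on an object; the grip force is fixed at half the most. Time passes only in rows, so rows that do not move let the fingers close. It gives the time, the measured TCP pose, the force and the opening at its end, in the units of the state.
- read_state(): the state, without advancing time (a new reading comes with each control period).
- capture(name): name is "scene" or "top" or "wrist"; returns a dict with "image" (384x512x3 uint8, blue, green, red), "z_map" (384x512 float32, m along the optical axis (not along the pixel's ray), 0 where there is no reading), "mtx" (3x3 intrinsics, pixels), "origin" and "rotation" of the camera in the world; the wrist camera has in their place "tool_from_camera" (4x4, takes a point from camera to tool coordinates, whose origin is the TCP and whose axes are the tool frame's). Camera axes: x right, y up, looking along -z (the intrinsics and any distortion apply to the point x, -y, -z); pixel columns grow to the right and rows downward; lengths in m; the calibration is good to about 2 mm. The wrist camera is an equidistant fisheye: a pixel r from the principal point sees the ray r / f radians off the axis. A picture is of the moment at which its call begins: read the wrist's pose just before it.
- hand_in(): hands the job in, once; it reports no verdict.
Trained networks look in a picture, given as the dict that the camera call returned (one of the last four; its "shot" number tells which), for a name from the list of things; names that differ only in an ending like _2 or _b are one class to them, and where a whole thing is asked for, a point or a joint stands for the part that bears it (a point fixed in the world has none). Each returns a list of dicts, best first, with "p" (0 to 1); they miss things now and then, are a little off and sometimes report something else, mostly with a low value. They report only what shows in the picture. A call takes as long as a camera call. They do not tell look-alikes from the thing itself.
- search_frame(picture, name): "bbox" ([left, top, right, bottom] in pixels, round what is visible of it).
- masks_of(picture, name): "region" (384x512 bool, what is visible of it) and "bbox" ([left, top, right, bottom] in pixels, round what is visible of it).
- mark_of(picture, name): "pixel" ([row, column] in pixels: a listed point, or the origin of a listed thing).
The state is a dict: "time_s": time; "joint_positions": joint angles; "qvel": joint speeds; "tau": joint torques, N m; "position": TCP position; "tcp_rot": TCP orientation; "force": force on the tool from outside, world axes, zero at the start; "moment": the same for the moment, N m; "opening": opening from 0.0 (shut) to 1.0 (fully open).
Only numpy, scipy, OpenCV 4.12 (cv2) and the standard library are available. Lean on these libraries where they do the work, as an engineer would, in place of code of your own. Each camera call takes 0.05 s, during which the arm holds its last target. There are 200 camera calls.

## Working session

There is one attempt and no reset: what is moved stays moved. The work goes in short steps, Python scripts to look and compute and a tool call to move; the robot and the scene stay as the last step left them, time stands still between calls to the robot, and variables do not carry over. Pictures are saved under pics/ and viewed, about 8 in all and at most 12, crops included, and the job is handed in when it is done.

Besides the shell and the picture viewer there is one more tool, called as a command line: name --argument value ..., lists and objects as JSON in quotes. send_rows: Moves the arm, as the interface text tells. Its arguments: {"type":"object","properties":{"moves":{"type":"string"}},"required":["moves"]}

```bash
mkdir -p pics; ls
cat > h.py <<'E'
from rig import *
import numpy as np, cv2
def world(c,px,z=None):
    """px=(row,col) -> world point from depth map (or at height z), fixed cameras"""
    r,q=px; K=c["mtx"]
    d=np.array([(q-K[0,2])/K[0,0],-(r-K[1,2])/K[1,1],-1.0])
    R=np.array(c["rotation"]);o=np.array(c["origin"])
    if z is None: return o+R@(d*c["z_map"][int(round(r)),int(round(q))])
    w=R@d; return o+w*(z-o[2])/w[2]
E
python3 - <<'E'
from h import *
s=read_state(); print(s["time_s"],s["position"],s["tcp_rot"],s["force"],s["opening"])
ims=[]
for n in("top","scene"):
    c=capture(n); print(n,c["origin"],c["mtx"].tolist() if hasattr(c["mtx"],'tolist') else c["mtx"], [k for k in c])
    for t,z in(("dibber_mid",.051),("cane_mid",.045),("tamper_mid",.056),("clip_seat",.082),("carrier",0),("rest",0)):
        for m in mark_of(c,t)[:3]:
            print(t,round(m["p"],2),np.round(m["pixel"],1),np.round(world(c,m["pixel"],z),4),np.round(world(c,m["pixel"]),4))
    cv2.imwrite(f"pics/{n}.png",c["image"])
E
```

```text
pics
0.0 [0.24056099 0.57606893 0.22157655] [[ 3.85513665e-01 -1.13400957e-03 -9.22701430e-01]
 [ 9.22699713e-01 -1.81323107e-03  3.85515176e-01]
 [-2.11024880e-03 -9.99997713e-01  3.47324946e-04]] [ 0.7494344   0.43271233 -0.6710172 ] 0.9982025765553005
top [ 0.32183708 -0.02270952  1.05284711] [[424.2543605195515, 0.0, 254.44667179195224], [0.0, 424.2543605195515, 190.91789460774234], [0.0, 0.0, 1.0]] ['image', 'z_map', 'mtx', 'origin', 'rotation', 'shot']
dibber_mid 0.94 [139.1 225.6] [0.5438 0.0662 0.051 ] [0.5427 0.0658 0.0561]
cane_mid 0.73 [148.1 193.6] [0.5227 0.1439 0.045 ] [0.5227 0.1439 0.045 ]
cane_mid 0.6 [159.6 350. ] [ 0.4965 -0.2323  0.045 ] [ 0.4963 -0.2321  0.046 ]
tamper_mid 0.62 [158.6 159. ] [0.4947 0.2244 0.056 ] [0.4929 0.2218 0.0664]
clip_seat 0.97 [271.7 397.8] [ 0.236 -0.328  0.082] [ 0.2327 -0.3397  0.0446]
clip_seat 0.95 [152.7 358.4] [ 0.5063 -0.2441  0.082 ] [ 0.5128 -0.2519  0.0479]
carrier 0.97 [160.4 348.6] [ 0.5022 -0.2381  0.    ] [ 0.4941 -0.2284  0.0474]
carrier 0.83 [267.5 386.6] [ 0.2386 -0.3269  0.    ] [ 0.2423 -0.313   0.048 ]
rest 0.73 [150.
[... 329 characters left out ...]
.0646 0.058 ]
cane_mid 0.67 [191.2 338.8] [0.5191 0.1456 0.045 ] [0.52   0.1433 0.0483]
cane_mid 0.65 [163.  353.2] [0.4908 0.2385 0.045 ] [0.4972 0.2218 0.0654]
tamper_mid 0.82 [162.  354.7] [0.4948 0.2347 0.056 ] [0.4983 0.2256 0.067 ]
clip_seat 0.63 [292.3 212.3] [ 0.5091 -0.2318  0.082 ] [ 0.4971 -0.226   0.0426]
clip_seat 0.56 [226.9  90.5] [ 0.2295 -0.326   0.082 ] [ 0.2033 -0.3258  0.0461]
carrier 0.84 [249.7 106. ] [ 0.2453 -0.3299  0.    ] [ 0.2908 -0.3299  0.0725]
carrier 0.69 [306.7 210.4] [ 0.5044 -0.2419  0.    ] [ 0.5181 -0.2478  0.0496]
carrier 0.42 [164.1 353.7] [0.4798 0.2732 0.    ] [0.4994 0.2217 0.0633]
rest 0.97 [201.2 336.8] [0.522  0.1493 0.    ] [0.5233 0.1461 0.005 ]
```

View pics/top.png

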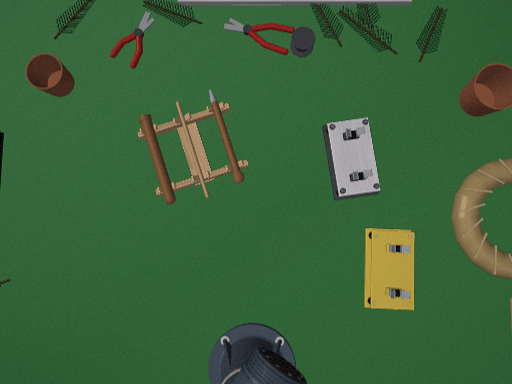

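View pics/scene.png

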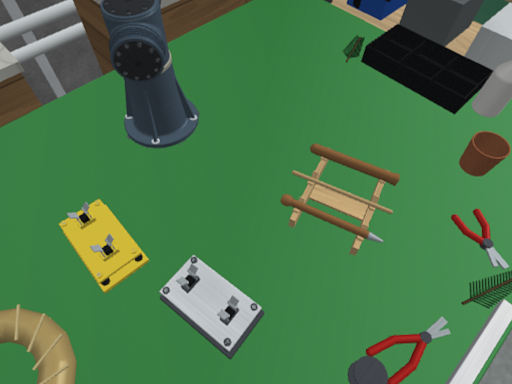

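The top view shows three tools in the rest. The tamper is at (row 160, col 158), thick and plain. The cane is at (148, 193), thin. The dibber is at (139, 226), of middle thickness with a steel tip at (97, 212) and a knob at (180, 239). The white carrier at (158, 352) is the one meant; the yellow one at (270, 390) is the look-alike. Next I measure the axes and check a crop.

```bash
cat >> h.py <<'E'
def cloud(c,mask):
    rr,qq=np.nonzero(mask&(c["z_map"]>0)); K=c["mtx"]; z=c["z_map"][rr,qq]
    p=np.stack([(qq-K[0,2])/K[0,0]*z,-(rr-K[1,2])/K[1,1]*z,-z],1)
    return p@np.array(c["rotation"]).T+np.array(c["origin"])
E
python3 - <<'E'
from h import *
for n in("top","scene"):
    c=capture(n)
    for m in masks_of(c,"dibber_mid")[:2]:
        P=cloud(c,m["region"]);P=P[P[:,2]>.04]
        xy=P[:,:2];mu=xy.mean(0);u=np.linalg.svd(xy-mu)[2][0];u*=np.sign(u[0]);t=(xy-mu)@u
        print(n,"dib",round(m["p"],2),m["bbox"],len(P),"mid",mu+u*(t.min()+t.max())/2,"len",np.ptp(t),"dir",np.degrees(np.arctan2(u[1],u[0])),"zmax",np.percentile(P[:,2],[50,95]))
    for m in masks_of(c,"carrier")[:3]:
        P=cloud(c,m["region"]);T=P[abs(P[:,2]-.048)<.006]
        print(n,"car",round(m["p"],2),m["bbox"],len(T),cv2.minAreaRect(T[:,:2].astype(np.float32)))
        H=P[P[:,2]>.07][:,:2]
        if len(H)>6:
            _,l,ct=cv2.kmeans(H.astype(np.float32),2,None,(3,50,1e-6),5,cv2.KMEANS_PP_CENTERS);d=ct[0]-ct[1]
            print("  clips",ct.tolist(),"mid",ct.mean(0),"dist",np.linalg.norm(d),"ang",np.degrees(np.arctan2(d[1],d[0])))
    if n=="top": cv2.imwrite("pics/crop.png",cv2.resize(c["image"][85:210,130:400],None,fx=2.9,fy=2.9,interpolation=cv2.INTER_CUBIC))
E
```

```text
top dib 0.97 [214.0, 94.2, 244.3, 180.7] 645 mid [0.55161464 0.06809831] len 0.2317137617395947 dir 18.757649918313913 zmax [0.05829012 0.06247262]
top car 0.97 [323.3, 118.7, 383.6, 200.3] 2672 ((0.5052601099014282, -0.2399815022945404), (0.17953217029571533, 0.10132032632827759), 8.468274116516113)
  clips [[0.456126868724823, -0.24981434643268585], [0.5545845031738281, -0.23451727628707886]] mid [ 0.5053557 -0.2421658] dist 0.09963888 ang -171.16873
top car 0.62 [364.9, 227.4, 414.7, 306.9] 2916 ((0.23896436393260956, -0.32682499289512634), (0.10172707587480545, 0.18009436130523682), 88.12953186035156)
  clips [[0.18923886120319366, -0.327513188123703], [0.28894248604774475, -0.3324721157550812]] mid [ 0.23909068 -0.32999265] dist 0.099826865 ang 177.15263
scene dib 0.67 [280.6, 194.2, 384.5, 238.4] 866 mid [0.55445672 0.06613833] len 0.23566120744979463 dir 19.157788782771146 zmax [0.05636405 0.06048866]
scene car 0.83 [162.8, 256.3, 264.0, 355.6] 4085 ((0.5052938461303711, -0.2390979677438736), (0.18036985397338867, 0.10039468109607697), 8.70528793334961)
  clips [[0.5550298094749451, -0.2304324358701706], [0.4568864703178406, -0.24564704298973083]] mid [ 0.50595814 -0.23803973] dist 0.09931565 ang 8.812096
scene car 0.76 [62.4, 203.3, 149.8, 294.8] 2977 ((0.23949073255062103, -0.3264029026031494), (0.10012313723564148, 0.18146029114723206), 88.21455383300781)
  clips [[0.2901594638824463, -0.3283230662345886], [0.1908770054578781, -0.3256743252277374]] mid [ 0.24051824 -0.3269987 ] dist 0.09931778 ang -1.5282226
```

View pics/crop.png

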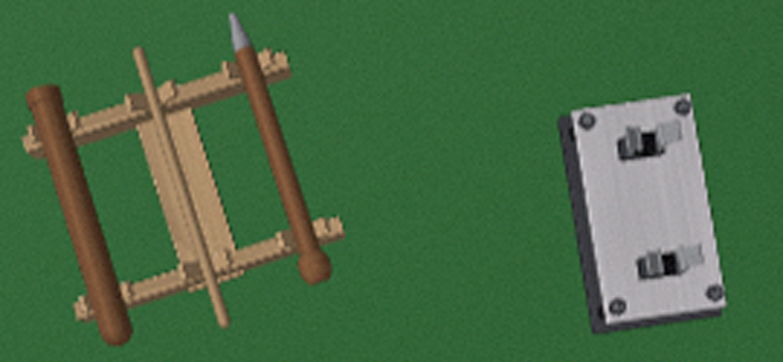

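send_rows --moves "87 -20.5 1.8 -28.5 0;87 -20.5 1.8 -28.5 0;87 -20.5 1.8 -28.5 0;87 -20.5 1.8 -28.5 0;87 -20.5 1.8 -28.5 0;87 -20.5 1.8 -28.5 0;87 -20.5 1.8 -28.5 0;87 -20.5 1.8 -28.5 0;87 -20.5 1.8 -28.5 0;87 -20.5 1.8 -28.5 0;87 -20.5 1.8 -28.5 0;87 -20.5 1.8 -28.5 0;87 -20.5 1.8 -28.5 0;87 -20.5 1.8 -28.5 0;87 -20.5 1.8 -28.5 0;87 -20.5 1.8 -28.5 0;87 -20.5 1.8 -28.5 0"

```text
time_s: 2.42
position: [0.5544, 0.0666, 0.192]
tcp_rot: [[0.386, 0.0, -0.923], [0.923, 0.0, 0.386], [0.0, -1.0, -0.0]]
force: [0.0, 0.4, 0.8]
opening: 1.003
```

send_rows --moves "87 0 0 0 -7;87 0 0 0 -7;87 0 0 0 -7;87 0 0 0 -7;87 0 0 0 -7;87 0 0 0 -7;87 0 0 0 0;87 0 0 0 0;87 0 0 0 0"

```text
time_s: 3.17
position: [0.5536, 0.0683, 0.192]
tcp_rot: [[-0.328, 0.0, -0.945], [0.945, 0.0, -0.328], [0.0, -1.0, -0.0]]
force: [0.8, -0.5, 0.2]
opening: 1.0
```

```bash
cat >> h.py <<'E'
def goto(s,p,ang):
    """shift (mm) in the current tool axes to TCP target p, and yaw so that tool x lies along world angle ang (mod 180)"""
    R=np.array(s["tcp_rot"]); d=R.T@(np.array(p)-s["position"])*1e3
    a=np.degrees(np.arctan2(R[1,0],R[0,0])); y=(a-ang+90)%180-90
    return np.round(d,1),round(y,2)
def wcloud(s,c,mask):
    rr,qq=np.nonzero(mask&(c["z_map"]>0)); K=c["mtx"]; z=c["z_map"][rr,qq]
    u=(qq-K[0,2])/K[0,0]; v=(rr-K[1,2])/K[1,1]; th=np.hypot(u,v); k=np.tan(th)/np.maximum(th,1e-9)
    p=np.stack([u*k*z,-v*k*z,-z,np.ones_like(z)],1)@np.array(c["tool_from_camera"]).T
    return p[:,:3]@np.array(s["tcp_rot"]).T+s["position"],rr,qq
def axis(P):
    xy=P[:,:2];mu=xy.mean(0);u=np.linalg.svd(xy-mu,full_matrices=False)[2][0];u*=np.sign(u[0]);t=(xy-mu)@u
    return mu+u*(t.min()+t.max())/2,np.ptp(t),np.degrees(np.arctan2(u[1],u[0]))
E
python3 - <<'E'
from h import *
s=read_state();c=capture("wrist");print(s["time_s"],s["position"],s["tcp_rot"][:,0],s["force"])
for m in masks_of(c,"dibber_mid")[:2]:
    P,_,_=wcloud(s,c,m["region"]);P=P[P[:,2]>.035]
    print(round(m["p"],2),m["bbox"],len(P),axis(P),np.percentile(P[:,2],[50,95]))
print([(m["p"],m["pixel"]) for m in mark_of(c,"dibber_mid")])
print(goto(s,(.553,.067,.032),109))
cv2.imwrite("pics/w1.png",c["image"])
E
```

```text
3.1667 [0.55363445 0.06834863 0.19199787] [-3.28428279e-01  9.44528912e-01  6.40192901e-07] [ 0.82014609 -0.54817001  0.1558699 ]
0.98 [240.1, 59.8, 267.0, 276.6] 3257 (array([0.55400979, 0.06954543]), np.float64(0.23688133366870257), np.float64(18.657082611569653)) [0.0591273  0.06310726]
[(0.72, [175.8, 251.8])]
(array([ -1.1, 160. ,   1.1]), np.float64(0.17))
```

View pics/w1.png

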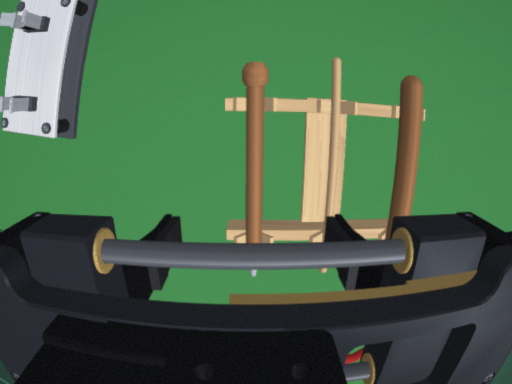

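The wrist view shows the dibber between the jaws: knob at (75, 255), tip at (275, 253), shaft vertical in the picture, cane clear at col 335. Now I descend and close.

send_rows --moves "87 0 25 0 0;87 0 25 0 0;87 0 25 0 0;87 0 25 0 0;87 0 25 0 0;87 0 15 0 0;87 0 10 0 0;87 0 10 0 0;87 0 0 0 0;87 0 0 0 0"

```text
time_s: 4.15
position: [0.5538, 0.0683, 0.032]
tcp_rot: [[-0.331, 0.0, -0.944], [0.944, -0.0, -0.331], [-0.0, -1.0, -0.0]]
force: [-0.2, 0.4, -0.5]
opening: 1.0
```

send_rows --moves "0 0 0 0 0;0 0 0 0 0;0 0 0 0 0;0 0 0 0 0;0 0 0 0 0;0 0 0 0 0;0 0 0 0 0;0 0 0 0 0;0 0 0 0 0;0 0 0 0 0;0 0 0 0 0;0 0 0 0 0"

```text
time_s: 5.15
position: [0.553, 0.0694, 0.032]
tcp_rot: [[-0.329, -0.001, -0.944], [0.944, 0.002, -0.329], [0.002, -1.0, 0.0]]
force: [-1.1, 3.5, 1.5]
opening: 0.192
```

send_rows --moves "0 0 -10 0 0;0 0 -15 0 0;0 0 -25 0 0;0 0 -30 0 0;0 0 -30 0 0;0 0 -20 0 0;0 0 -10 0 0;0 0 0 0 0;0 0 0 0 0"

```text
time_s: 5.9
position: [0.5533, 0.0682, 0.172]
tcp_rot: [[-0.331, 0.0, -0.944], [0.944, -0.0, -0.331], [-0.0, -1.0, -0.0]]
force: [-0.9, 0.3, -1.6]
opening: 0.197
```

Run:
```python
from h import *
s=read_state();print(s["position"],s["opening"],s["force"])
print(goto(s,(.5055,-.2395,.172),98.6))
```

```text
[0.55333378 0.0682141  0.17200507] 0.1965129256522782 [-0.90112156  0.29323366 -1.59405483]
(array([-2.746e+02,  1.000e-01,  1.470e+02]), np.float64(10.72))
```

send_rows --moves "0 -14 0 7.5 0;0 -24.6 0 13.2 0;0 -24.6 0 13.2 0;0 -24.6 0 13.2 0;0 -24.6 0 13.2 0;0 -24.6 0 13.2 0;0 -24.6 0 13.2 0;0 -24.6 0 13.2 0;0 -24.6 0 13.2 0;0 -24.6 0 13.2 0;0 -24.6 0 13.2 0;0 -14.6 0 7.5 0;0 0 0 0 3.6;0 0 0 0 3.6;0 0 0 0 3.5;0 0 0 0 0;0 0 0 0 0;0 0 0 0 0"

```text
time_s: 7.4
position: [0.5051, -0.239, 0.1708]
tcp_rot: [[-0.151, -0.002, -0.988], [0.988, 0.001, -0.151], [0.002, -1.0, 0.002]]
force: [0.3, 0.6, -1.7]
opening: 0.191
```

Run:
```python
from h import *
s=read_state();print(s["time_s"],s["position"],s["opening"],s["force"]);w=capture("wrist")
for m in masks_of(w,"dibber_mid")[:1]:
    P,_,_=wcloud(s,w,m["region"]);print("w dib",m["p"],len(P),axis(P),np.percentile(P[:,2],[5,50,95]))
for m in masks_of(w,"carrier")[:1]:
    P,_,_=wcloud(s,w,m["region"]);T=P[abs(P[:,2]-.048)<.006];print("w car",m["p"],m["bbox"],cv2.minAreaRect(T[:,:2].astype(np.float32)))
cv2.imwrite("pics/w2.png",w["image"])
for n in("scene","top"):
    c=capture(n)
    for m in masks_of(c,"dibber_mid")[:1]:
        P=cloud(c,m["region"]);print(n,"dib",m["p"],len(P),np.percentile(P[:,2],[5,50,95]),axis(P[P[:,2]>.15]))
        P=P[P[:,2]>.15]; a=P[:,:2]-s["position"][:2]; u=np.array([np.cos(np.radians(8.6)),np.sin(np.radians(8.6))])
        t=a@u; print("  range along",t.min(),t.max(),"slope z",np.polyfit(t,P[:,2],1)) if len(P)>9 else 0
print(goto(s,(.5055,-.2395,.172),98.6))
```

```text
7.4 [ 0.50513538 -0.23897311  0.17076334] 0.19058601516473175 [ 0.26747451  0.58180523 -1.70089816]
w dib 0.89 9881 (array([ 0.45529066, -0.24631773]), np.float64(0.1585136654849791), np.float64(8.38118574488537)) [0.19344619 0.19817269 0.20250368]
w car 0.76 [147.9, 1.1, 247.9, 17.8] ((0.3299858570098877, -0.289325475692749), (0.0030755894258618355, 0.019728831946849823), 6.563474655151367)
scene dib 0.88 672 [0.19024313 0.19621413 0.19890837] (array([ 0.56578657, -0.23142971]), np.float64(0.1175895376039494), np.float64(8.260597138277769))
  range along 0.00234678053629802 0.11989828976951643 slope z [-0.03307746  0.19796617]
top dib 0.52 122 [0.19171841 0.19653157 0.2004933 ] (array([ 0.5975211, -0.2246347]), np.float64(0.0471593006323008), np.float64(1.1585072610705822))
  range along 0.0701944848196984 0.11715963035442516 slope z [-0.07837561  0.20356443]
(array([-0.6, -1.2, -0.3]), np.float64(0.1))
```

View pics/w2.png

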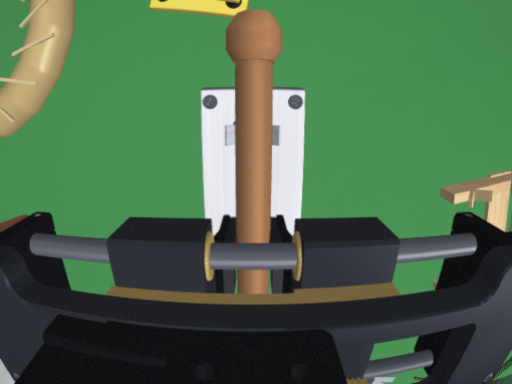

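The wrist view shows the dibber (col 254) over the white plate (cols 203–304, centre 253.5). The clip's flared ears sit evenly either side (about 225–280) at row 134. I measure the lateral offset between plate, clip and dibber in this one view.

Run:
```python
from h import *
s=read_state();w=capture("wrist");R=np.array(s["tcp_rot"])
P,rr,qq=wcloud(s,w,np.ones((384,512),bool));L=(P-s["position"])@R  # tool coords
col=w["image"][rr,qq].astype(int)
pl=(abs(P[:,2]-.048)<.006)&(col.min(1)>120)&(rr<215)&(rr>85)&(qq>190)&(qq<320)
print("plate rect",cv2.minAreaRect(P[pl][:,:2].astype(np.float32)))
for z0 in np.arange(-.17,-.03,.02):
    for nm,k in(("plate",pl),("clip",(P[:,2]>.065)&(P[:,2]<.115)&(rr<215)&(qq>190)&(qq<320)),("dib",(P[:,2]>.18)&(rr<215)&(abs(qq-254)<30))):
        for sg in(1,-1):
            q=k&(abs(L[:,2]*sg-abs(z0))<.01)
            if q.sum()>5: print(nm,round(sg*abs(z0),2),q.sum(),"x",np.round([L[q,0].min()*1e3,L[q,0].max()*1e3,L[q,0].mean()*1e3],1),"wz",np.round(np.percentile(P[q,2],[5,95]),4))
```

```text
plate rect ((0.4788559377193451, -0.24324052035808563), (0.12667721509933472, 0.10059056431055069), 8.692222595214844)
dib 0.11 1686 x [-12.5  14.    0.6] wz [0.1956 0.2046]
plate 0.09 575 x [-50.1  50.5   0.3] wz [0.0472 0.0499]
dib 0.09 1905 x [-13.   13.8   0.5] wz [0.1941 0.2033]
plate 0.07 1149 x [-49.3  50.3   0. ] wz [0.0473 0.0498]
dib 0.07 1642 x [-8.3  9.5  0.5] wz [0.1942 0.2007]
plate 0.05 1056 x [-49.7  50.   -0.3] wz [0.0472 0.0498]
clip 0.05 358 x [-21.2  22.3   0.1] wz [0.0965 0.1027]
dib 0.05 1565 x [-8.5  9.2  0.3] wz [0.1945 0.2007]
plate 0.03 1214 x [-49.9  50.5   0.2] wz [0.0473 0.0496]
plate -0.03 900 x [-49.7  50.3   0.9] wz [0.0473 0.0495]
dib 0.03 1403 x [-8.9  9.3  0.1] wz [0.1945 0.2007]
```

Laterally, plate, clip and dibber agree within 0.5 mm, and the dibber is level and centred. Now I descend to just above first contact.

send_rows --moves "0 0 12 0 0;0 0 18 0 0;0 0 18 0 0;0 0 18 0 0;0 0 14 0 0;0 0 7 0 0;0 0 3 0 0;0 0 0 0 0;0 0 0 0 0"

```text
time_s: 8.55
position: [0.5062, -0.2398, 0.0826]
tcp_rot: [[-0.15, 0.001, -0.989], [0.989, -0.001, -0.15], [-0.001, -1.0, -0.001]]
force: [0.0, -0.3, -0.8]
opening: 0.198
```

send_rows --moves "0 0 2 0 0;0 0 2 0 0;0 0 2 0 0;0 0 2 0 0;0 0 1 0 0;0 0 0 0 0;0 0 0 0 0"

```text
time_s: 9.13
position: [0.506, -0.2393, 0.0733]
tcp_rot: [[-0.15, 0.0, -0.989], [0.989, -0.0, -0.15], [-0.0, -1.0, -0.0]]
force: [0.4, 2.2, 3.9]
opening: 0.194
```

send_rows --moves "0 0 1 0 0;0 0 1 0 0;0 0 1 0 0;0 0 1 0 0;0 0 0 0 0;0 0 0 0 0"

```text
time_s: 9.63
position: [0.506, -0.2395, 0.0695]
tcp_rot: [[-0.15, 0.001, -0.989], [0.989, -0.0, -0.15], [-0.0, -1.0, -0.0]]
force: [-0.5, 2.9, 6.8]
opening: 0.189
```

send_rows --moves "0 0 1 0 0;0 0 1 0 0;0 0 1 0 0;0 0 0 0 0;0 0 0 0 0"

```text
time_s: 10.05
position: [0.506, -0.2396, 0.0667]
tcp_rot: [[-0.15, 0.001, -0.989], [0.989, -0.0, -0.15], [-0.001, -1.0, -0.001]]
force: [-0.7, 2.2, 9.5]
opening: 0.196
```

send_rows --moves "0 0 1 0 0;0 0 1 0 0;0 0 0 0 0;0 0 0 0 0"

```text
time_s: 10.38
position: [0.5061, -0.2396, 0.065]
tcp_rot: [[-0.15, 0.001, -0.989], [0.989, -0.001, -0.15], [-0.001, -1.0, -0.001]]
force: [-0.7, 1.7, 10.7]
opening: 0.194
```

send_rows --moves "0 0 1 0 0;0 0 1 0 0;0 0 0 0 0;0 0 0 0 0"

```text
time_s: 10.72
position: [0.5062, -0.2396, 0.0631]
tcp_rot: [[-0.15, 0.001, -0.989], [0.989, -0.001, -0.15], [-0.001, -1.0, -0.001]]
force: [-1.0, 2.2, 11.5]
opening: 0.196
```

send_rows --moves "0 0 1 0 0;0 0 0 0 0;0 0 0 0 0"

```text
time_s: 10.97
position: [0.5062, -0.2397, 0.0623]
tcp_rot: [[-0.15, 0.001, -0.989], [0.989, -0.001, -0.15], [-0.001, -1.0, -0.001]]
force: [-0.9, 2.2, 11.5]
opening: 0.197
```

send_rows --moves "0 0 1 0 0;0 0 0 0 0;0 0 0 0 0"

```text
time_s: 11.22
position: [0.5063, -0.2397, 0.0613]
tcp_rot: [[-0.15, 0.001, -0.989], [0.989, -0.001, -0.15], [-0.001, -1.0, -0.001]]
force: [0.0, 3.6, 11.5]
opening: 0.196
```

send_rows --moves "0 0 1 0 0;0 0 0 0 0;0 0 0 0 0"

```text
time_s: 11.47
position: [0.506, -0.2395, 0.0598]
tcp_rot: [[-0.15, 0.001, -0.989], [0.989, -0.0, -0.15], [-0.001, -1.0, -0.001]]
force: [-2.7, 2.3, 5.8]
opening: 0.195
```

Run:
```python
from h import *
s=read_state();print(s["force"],s["moment"],s["position"]);c=capture("scene")
P=cloud(c,np.ones((384,512),bool));rr,qq=np.nonzero(c["z_map"]>0);col=c["image"][rr,qq].astype(int)
u=np.array([np.cos(np.radians(8.6)),np.sin(np.radians(8.6))]);v=np.array([-u[1],u[0]])
a=P[:,:2]-[.5055,-.2395];t=a@u;l=a@v
pl=(P[:,2]<.06)&(P[:,2]>.018)&(col.min(1)>120)&(abs(t)<.095)&(abs(l)<.055)
for lo in np.arange(-.09,.09,.03):
    q=pl&(t>lo)&(t<lo+.03)
    if q.sum()>10: print("plate",round(lo,2),q.sum(),np.round(np.median(P[q,2]),4))
for m in masks_of(c,"dibber_mid")[:1]:
    D=cloud(c,m["region"]);td=(D[:,:2]-[.5055,-.2395])@u
    print(m["p"],"tip",td.max())
    for lo in np.arange(-.13,.13,.02):
        q=(td>lo)&(td<lo+.02)
        if q.sum()>5: print("dib",round(lo,2),q.sum(),np.round(np.percentile(D[q,2],95),4))
cv2.imwrite("pics/s2.png",cv2.resize(c["image"][200:384,100:320],None,fx=3,fy=3,interpolation=cv2.INTER_CUBIC))
```

```text
[-2.67397162  2.33490297  5.82853437] [ 0.38478691  0.41797775 -0.01610001] [ 0.5060394  -0.23946658  0.05981304]
plate -0.09 56 0.0452
plate -0.03 27 0.0447
plate 0.0 365 0.0442
plate 0.03 486 0.0443
plate 0.06 648 0.0443
```

View pics/s2.png

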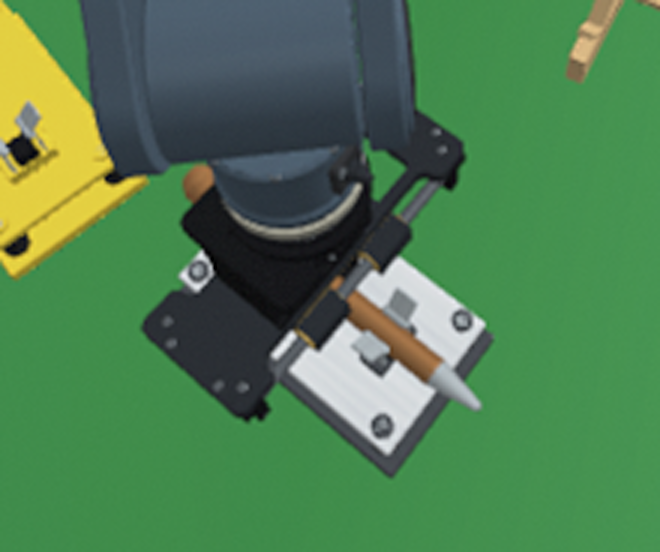

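The force dropped by 5.7 N at once. The picture shows the shaft down between the clip fingers (crop 385, 330), and the axis is about 34.6 mm above the plate, against 34 mm when home. I give a slight further push to be sure of full seating.

send_rows --moves "0 0 1 0 0;0 0 1 0 0;0 0 0 0 0;0 0 0 0 0"

```text
time_s: 11.9
position: [0.5059, -0.2395, 0.0569]
tcp_rot: [[-0.15, 0.0, -0.989], [0.989, 0.0, -0.15], [0.0, -1.0, -0.0]]
force: [-0.0, 2.7, 6.2]
opening: 0.194
```

send_rows --moves "0 0 1 0 0;0 0 1 0 0;0 0 0 0 0;0 0 0 0 0"

```text
time_s: 12.23
position: [0.5059, -0.2394, 0.0551]
tcp_rot: [[-0.15, 0.0, -0.989], [0.989, 0.0, -0.15], [0.0, -1.0, -0.0]]
force: [-0.4, 2.7, 6.9]
opening: 0.195
```

send_rows --moves "0 0 1 0 0;0 0 1 0 0;0 0 0 0 0;0 0 0 0 0"

```text
time_s: 12.57
position: [0.5059, -0.2395, 0.0533]
tcp_rot: [[-0.15, 0.0, -0.989], [0.989, -0.0, -0.15], [-0.0, -1.0, -0.0]]
force: [-0.4, 2.4, 9.1]
opening: 0.198
```

send_rows --moves "0 0 1 0 0;0 0 1 0 0;0 0 0 0 0;0 0 0 0 0"

```text
time_s: 12.9
position: [0.5059, -0.2395, 0.0516]
tcp_rot: [[-0.15, 0.0, -0.989], [0.989, -0.0, -0.15], [-0.0, -1.0, -0.0]]
force: [0.2, 2.9, 10.6]
opening: 0.197
```

Slope is now 0.85 N/mm with force and height matching the plate springs alone (sink about 10.9 mm, 11.8 N), so the dibber is home. I ease back up to zero load and release.

send_rows --moves "0 0 -2 0 0;0 0 -2 0 0;0 0 -2 0 0;0 0 -2 0 0;0 0 -2 0 0;0 0 -1 0 0;0 0 0 0 0;0 0 0 0 0;0 0 0 0 0"

```text
time_s: 13.65
position: [0.5059, -0.2395, 0.0617]
tcp_rot: [[-0.15, 0.0, -0.989], [0.989, 0.0, -0.15], [0.0, -1.0, -0.0]]
force: [1.0, 2.9, 0.6]
opening: 0.197
```

send_rows --moves "40 0 0 0 0;40 0 0 0 0;60 0 0 0 0;60 0 0 0 0;60 0 0 0 0;60 0 0 0 0;60 0 0 0 0;60 0 0 0 0"

```text
time_s: 14.32
position: [0.5057, -0.2395, 0.062]
tcp_rot: [[-0.15, -0.0, -0.989], [0.989, -0.0, -0.15], [-0.0, -1.0, 0.0]]
force: [-0.2, -0.3, 0.6]
opening: 0.658
```

send_rows --moves "60 0 -5 0 0;60 0 -10 0 0;60 0 -20 0 0;60 0 -30 0 0;60 0 -35 0 0;60 0 -35 0 0;60 0 -20 0 0;60 30 0 0 0;60 40 0 0 0;60 40 0 0 0;60 40 0 0 0;60 40 0 0 0;60 30 0 0 0;60 0 0 0 0;60 0 0 0 0;60 0 0 0 0"

```text
time_s: 15.65
position: [0.4734, -0.0223, 0.2178]
tcp_rot: [[-0.151, 0.002, -0.989], [0.989, -0.001, -0.151], [-0.001, -1.0, -0.002]]
force: [0.1, -0.5, 0.2]
opening: 0.689
```

Run:
```python
from h import *
s=read_state();print(s["time_s"],s["position"],s["force"],s["opening"])
u=np.array([np.cos(np.radians(8.6)),np.sin(np.radians(8.6))]);v=np.array([-u[1],u[0]]);O=np.array([.5055,-.2395])
for n in("top","scene"):
    c=capture(n)
    for m in masks_of(c,"dibber_mid")[:1]:
        D=cloud(c,m["region"]);D=D[D[:,2]>.06];mid,ln,an=axis(D);d=mid-O
        print(n,m["p"],m["bbox"],"along",d@u,"side",d@v,"len",ln,"ang",an,"z",[round(np.percentile(D[abs((D[:,:2]-O)@u-t)<.02,2],95),4) for t in(-.06,-.02,.02,.06)])
    for m in masks_of(c,"carrier")[:1]:
        P=cloud(c,m["region"]);T=P[abs(P[:,2]-.046)<.006];print(" plate z",np.median(T[:,2]),cv2.minAreaRect(T[:,:2].astype(np.float32)))
    for t in("cane_mid","tamper_mid"):
        for m in mark_of(c,t)[:1]: print(" ",t,round(m["p"],2),np.round(m["pixel"],1))
    if n=="scene": cv2.imwrite("pics/s3.png",cv2.resize(c["image"][130:384,100:420],None,fx=2.3,fy=2.3,interpolation=cv2.INTER_CUBIC))
```

```text
15.65 [ 0.47343999 -0.02232717  0.21780909] [ 0.07423195 -0.45003072  0.2366146 ] 0.6891061821394954
top 0.64 [343.1, 104.2, 369.7, 205.3] along 0.0017943425485622473 side 0.0009466560955506062 len 0.2376947332320974 ang 8.267517210006083 z [np.float64(0.0931), np.float64(0.0926), np.float64(0.0924), np.float64(0.0925)]
 plate z 0.04768888198857213 ((0.5055592060089111, -0.2399080991744995), (0.18001112341880798, 0.10096879303455353), 8.630086898803711)
  cane_mid 0.5 [151.2 192.2]
  tamper_mid 0.77 [154.5 159.7]
scene 0.8 [161.9, 252.8, 260.8, 334.1] along 0.002688230563887625 side -0.0010149628727601175 len 0.23812407420210657 ang 8.764959187139608 z [np.float64(0.0909), np.float64(0.0907), np.float64(0.091), np.float64(0.0908)]
 plate z 0.046753742664419895 ((0.5056748390197754, -0.23899111151695251), (0.17983300983905792, 0.1004568487405777), 8.712276458740234)
  cane_mid 0.81 [190.9 341.2]
  tamper_mid 0.86 [161.  352.9]
```

View pics/s3.png

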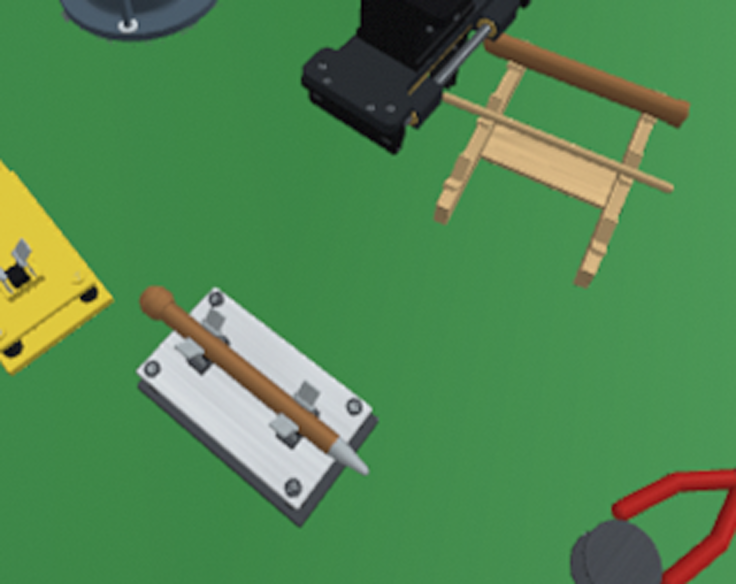

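The picture shows the dibber in both clips (crop 205, 345 and 300, 410), with the cane and tamper still in the rest. The axis measures 82–83.5 mm high, level, within 1 mm sideways and 3 mm along, and the plate is back up. I hand it in.

```bash
python3 -c "
from rig import *
print(hand_in())"
```

```text
the job is handed in; nothing more can be done
None
```

The dibber is pressed home in both clips of the white carrier and released, and the job is handed in at about 16 s of the 58 s allowed; the hand-in reported no verdict.

- **Pressing:** The load peaked at about 12.7 N. It then dropped 5.7 N at once as the clips snapped. Pushing on a little to seat it, the force again followed the plate springs alone, at about 11.8 N and 11 mm of sink. I eased back to zero load before opening the fingers.
- **Final checks:**

| Check | Measured | Allowed |
|---|---|---|
| Axis height | 82–83.5 mm | 78–85 mm |
| Sideways offset | about 1 mm | 4 mm |
| Offset along the clips | 2–3 mm | 20 mm |
| Angle to the clips' line | under 0.5° | about 3° |
| Plate top | 46.8–47.7 mm (48 mm at rest) | within 3 mm of rest |

- **Cane and tamper:** Both still lie in the rest in the last picture. Their marks in the top view moved 3–4 pixels (about 8–10 mm), which looks like detector scatter, because neither was touched and the scene view moved by 2–3 pixels at most.
- **Disagreements:** The two cameras differ by about 2 mm on the dibber's height and sideways position, which is within their calibration. No check failed.

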